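# Make up two cabinet hardware kits

## Task

Make up two kits of cabinet hardware from the loose stock on the bench. Cupboard kit, in the square tray: the long bar pull in the long compartment, the hinge and the levelling foot one in each of the two small compartments, either way round. Drawer kit, in the narrow tray: the short bar pull in the long compartment and the wooden knob in the short one; everything sits upright and flat on the tray floor as it stood on the bench, and the corner brace, tape measure and hammer stay where they are.

Things in the scene. Friction and masses are not known exactly. Their poses are not given: they have to be found in the camera images.
- square_tray: Nearly square wooden tray, 182 (x) x 168 (y) mm, fixed. Walls and dividers 6 mm thick, top 16 mm and inner floor 6 mm above the bench. Origin: centre of underside, at bench height; yaw within 13 degrees of 0. In its frame: long compartment x -85..85, y -78..-8 mm (centre 0, -43); two small ones y -2..78, x -85..-3 and 3..85 mm (centres -44, 38 and 44, 38).
- narrow_tray: Narrow wooden tray, 218 (x) x 82 (y) mm, fixed. Walls and divider 6 mm thick, top 16 mm and inner floor 6 mm above the bench. Origin: centre of underside, at bench height; yaw within 13 degrees of 0. In its frame: long compartment x -103..17 mm (centre -43, 0), short one x 23..103 mm (centre 63, 0), both y -35..35 mm.
- long_pull: The longer of two steel bar pulls (drawer handles), 140 mm long (along its x), 12 mm wide, 32 mm high: a bar 12 mm wide and 10 mm thick, z 22 to 32 mm, on a 12 x 12 mm post at each end, feet down; open under the middle. On the bench, yaw within 20 degrees of 0. Origin: centre of underside, z up.
- short_pull: The shorter of two steel bar pulls, 90 mm long (along its x), otherwise just like the long one: 12 mm wide, 32 mm high, bar at z 22 to 32 mm on two 12 mm posts, feet down. On the bench, yaw within 20 degrees of 0. Origin: centre of underside, z up.
- hinge: Small steel concealed cupboard hinge, 60 mm long (x -30..30 mm): a solid arm x -30..8 mm, 20 mm wide (y), 24 mm high; a round cup 30 mm in diameter and 12 mm high centred at x = 15 mm; a thin cross plate 46 mm wide, 4 mm high at x -30..-20 mm. Grip across the arm at x about -6 mm. On the bench, yaw within 20 degrees of 0. Origin: centre of underside, z up.
- knob: Round turned wooden cabinet knob standing on its foot, 38 mm high: head 34 mm in diameter from z 21 to 34 mm, narrow neck (18 mm), foot 26 mm in diameter. On the bench, yaw within 20 degrees of 0. Origin: centre of underside, z up.
- foot: Levelling foot: black plastic disc 40 mm in diameter, 10 mm thick, with an upright steel stem 14 mm in diameter up to z 44 mm. On the bench, yaw within 20 degrees of 0. Origin: centre of underside, z up.
- brace: Bystander in the stock: steel corner brace, L-shaped seen from above, legs 45 mm long and 4 mm thick, 30 mm high. Belongs to neither kit. Origin: centre of the 45 mm square on the bench.
- tape: Bystander: black tape measure with yellow discs, about 78 x 36 x 62 mm high, on the far side of the bench. Origin: centre of the underside.
- hammer: Bystander: hammer lying across the far side of the bench. Its x axis runs along the handle.
Mind the look-alikes: they are no part of the job. Several things look just like the knob: the one meant starts farthest to the robot's right.

How it is judged:
By the outcome, as a careful person would: the job done as asked, in the order asked, and still so for the second after the job is handed in, with the robot touching nothing.
It also fails if it takes over 136 s, if anything falls off the work surface, if the arm or the gripper's body presses on something with over 40 N, if the wrist force passes 120 N, or if a joint passes its speed limit or range.

## Robot

A 7-joint arm with a two-finger parallel gripper is mounted at the origin on the work surface. World frame = base frame: x ahead of the robot, y to its left, z up, the work surface at z = 0. Lengths are in m, angles in rad, forces in N, time in s.
With the tool pointing down it reaches from about 0.4 to 0.85 m from the base axis. Payload 4.5 kg.
Tool frame: the origin (TCP) lies midway between the tips of the shut fingers; the grasp point (between the pads) lies 19 mm behind it; z points along the fingers, y is the line along which they close (so a half turn about z gives the same grasp; the last joint's range is limited). The gripper opens to 88 mm and grips with 3 to 60 N. Pads are 18 mm wide; open, the fingers measure 123 mm over their backs; the gripper's body (75 mm by 187 mm) begins 45 mm behind the grasp point.
Start: joints at [-1.103, 0.689, -0.195, 1.565, 0.157, 0.902, -0.215], TCP at [0.263, 0.567, 0.239] pointing down, gripper open.
Joint ranges: [-3.01, 3.01], [-0.46, 2.08], [-1.47, 1.51], [0.13, 2.56], [-1, 4.14], [0.04, 2.09], [-2.66, 2.66]. Speed limits (rad/s): [2.57, 2.57, 3.14, 3.14, 3.14, 3.14, 3.14].

## Interface

Orientations are given as a rotation vector (axis times angle).
In Python, from bench import ctrl gives the robot as it stands. The module is installed in compiled form; this text tells all that it offers.
- The arm moves only by the tool drive_tool, never from a script. Its argument "plan" is a list of rows, each a list of 3 entries, a list of its own where there are three numbers: the shift along the world's x, y, z in cm, then the turn, a rotation vector about the world's x, y, z in degrees, then the finger opening in cm, from 0 to 8.81. In form: [[[dx, dy, dz], [wx, wy, wz], hand], ...]. A call has exactly 8 rows; each row is the pose to reach, as a shift and turn from the pose commanded when the call began; what a row does not reach only later rows make up. A row lasts 1/10 s, in which the tool goes at most 50 mm and 8.59 degrees, less where a joint would pass 70% of its speed; a pose out of reach is approached as far as the arm can. A call with a gripper value outside its range is refused whole. The fingers move at their own pace and stop on an object; the grip force is fixed at half the most. Time passes only in rows, so rows that repeat a pose let the fingers close, or fill a call up. It gives the time, the measured TCP pose, the force, the opening and the grip force at its end, in the units of the state.
- ctrl.state(): the state, without advancing time (a new reading comes with each control period).
- ctrl.get_image(name): name is "scene" or "top" or "wrist"; returns a dict with "img" (400x640x3 uint8, blue, green, red), "vertical_fov" (degrees; the focal length in pixels is half the picture's height over the tangent of half this angle, whatever the lens; pixels are square), "cx", "cy" (the principal point, pixels), "R" (3x3) and "t" (3): a world point X has camera coordinates R X + t. Camera axes: x right, y down, z forward; pixel columns grow to the right and rows downward; lengths in m; the calibration is good to about 2 mm. The wrist camera is an equidistant fisheye: a pixel r from the principal point sees the ray r / f radians off the axis. A picture is of the moment at which its call begins. There is no depth.
- ctrl.sign_off(): hands the job in; it is judged then, once.
The state is a dict: "t": time; "qpos": joint angles; "qvel": joint speeds; "joint_torque": joint torques, N m; "tcp_pos": TCP position; "ee_rot": TCP orientation; "force": force on the tool from outside, world axes, zero at the start; "moment": the same for the moment, N m; "finger_gap": finger opening in m; "grip_force": force on a finger pad.
Only numpy, scipy, OpenCV 4.12 (cv2) and the standard library are available. Lean on these libraries where they do the work, as an engineer would, in place of code of your own. Each camera call takes 0.05 s, during which the arm holds its last target. There are 200 camera calls.

## Working session

There is one attempt and no reset: what is moved stays moved. The work goes in short steps, Python scripts to look and compute and a tool call to move; the robot and the scene stay as the last step left them, time stands still between calls to the robot, and variables do not carry over. Pictures are saved under pics/ and viewed, at most 14 in all, crops included, and the job is handed in when it is done.

Besides the shell and the picture viewer there is one more tool, called as name([rows], argument=value, ...), one row to a line, values as JSON. drive_tool: Moves the arm, as the interface text tells. Its arguments: {"type":"object","properties":{"plan":{"type":"array","items":{"type":"array"}}},"required":["plan"]}

```bash
mkdir -p pics; cat > h.py <<'E'
import numpy as np, cv2, json
from bench import ctrl
from scipy.spatial.transform import Rotation as Ro
def grab(n,f):
    d=ctrl.get_image(n); cv2.imwrite('pics/'+f+'.png',d['img'])
    np.savez('pics/'+f+'.npz',**{k:np.array(v) for k,v in d.items()}); return d
def load(f): return np.load('pics/'+f+'.npz')
def foc(d): return 200/np.tan(np.radians(float(d['vertical_fov']))/2)
def px2w(d,u,v,z,fish=False):
    f=foc(d); a=(u-d['cx']); b=(v-d['cy'])
    if fish:
        r=np.hypot(a,b)+1e-9; th=r/f; ray=np.array([np.sin(th)*a/r,np.sin(th)*b/r,np.cos(th)])
    else: ray=np.array([a/f,b/f,1])
    R=d['R'];c=-R.T@d['t']; w=R.T@ray
    return c+w*(z-c[2])/w[2]
def w2px(d,X,fish=False):
    p=d['R']@np.array(X)+d['t']; f=foc(d)
    if fish:
        r=np.hypot(p[0],p[1])+1e-12; th=np.arctan2(r,p[2]); return np.array([d['cx']+f*th*p[0]/r,d['cy']+f*th*p[1]/r])
    return np.array([d['cx']+f*p[0]/p[2],d['cy']+f*p[1]/p[2]])
E
python3 - <<'E'
from h import *
for n in('top','scene'):
    d=grab(n,n+'0'); print(n,d['vertical_fov'],d['cx'],d['cy'],-d['R'].T@d['t'],d['R'].round(2).tolist())
s=ctrl.state(); print(s)
E
```

```text
top 47.904166925454994 310.8795605279004 201.84589470683164 [0.40218763 0.01414585 0.85313106] [[-0.01, -1.0, 0.0], [-0.98, 0.0, -0.22], [0.22, -0.0, -0.98]]
scene 43.64022653514945 312.58760504435384 215.7181913497129 [1.35809043 0.11916862 0.54882321] [[-0.14, 0.99, 0.0], [0.55, 0.08, -0.83], [-0.82, -0.11, -0.55]]
{'t': 0.1, 'qpos': array([-1.10326541,  0.68994074, -0.19454466,  1.56623723,  0.1573238 ,
        0.90248564, -0.21508763]), 'qvel': array([-0.00118357, -0.0020859 ,  0.00027756, -0.00157859, -0.00265316,
       -0.00143796,  0.0021139 ]), 'joint_torque': array([-3.90968416e-03, -5.28502679e+01, -1.27205707e+00, -1.53835040e+01,
       -5.26667701e-02,  2.05555545e-03,  6.27848817e-05]), 'tcp_pos': array([0.26245542, 0.56659812, 0.23796625]), 'ee_rot': array([-6.75735253e-01, -3.06780862e+00,  2.60415397e-03]), 'force': array([-0.38706716, -0.48993578,  0.04690062]), 'moment': array([ 0.0066522 ,  0.00642482, -0.00028405]), 'grip_force': 0.0, 'finger_gap': 0.08816540465495575}
```

View pics/top0.png

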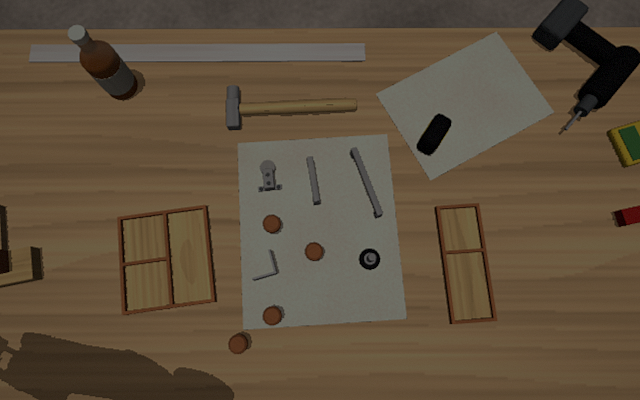

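View pics/scene0.png

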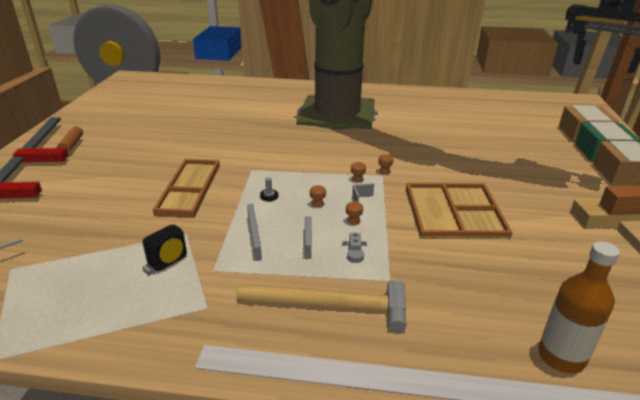

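The top view shows +x pointing up and +y pointing left. The target knob is the rightmost of the look-alikes, at (314,252). The square tray is around (167,260), the narrow tray around (466,263), the long pull around (366,182), the short pull around (314,180), the hinge around (268,175) and the foot around (370,259). Next I'll enlarge the image for accurate pixel positions.

```bash
python3 - <<'E'
from h import *
im=cv2.imread('pics/top0.png')
a=cv2.resize(im[140:290,230:410],None,fx=4,fy=4,interpolation=cv2.INTER_CUBIC)
cv2.imwrite('pics/c1.png',cv2.convertScaleAbs(a,alpha=1.5))
b=np.hstack([im[195:330,110:225],im[195:330,425:505]])
cv2.imwrite('pics/c2.png',cv2.convertScaleAbs(cv2.resize(b,None,fx=4,fy=4,interpolation=cv2.INTER_CUBIC),alpha=1.5))
E
```

```text
(no output)
```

View pics/c1.png

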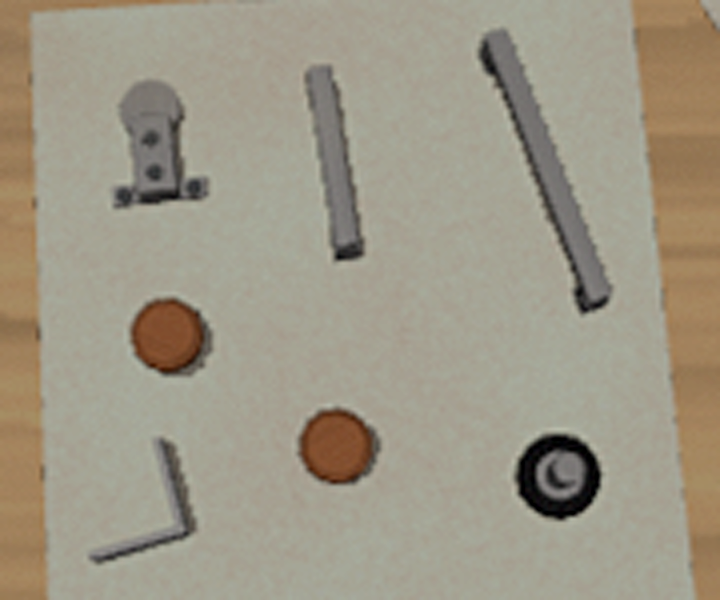

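View pics/c2.png

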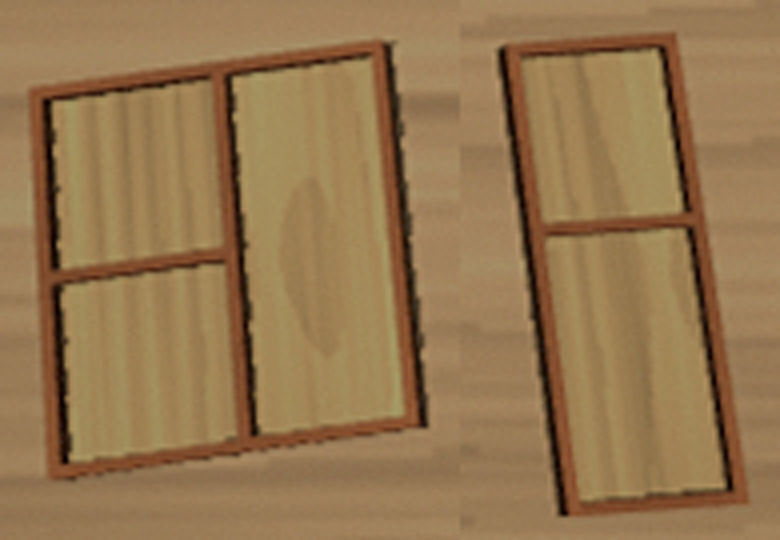

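c1 shows the long pull's top running from (498,36) to (597,295) and the short pull's from (319,69) to (348,246). The hinge cup is at (150,110) with its arm end at (158,190), the knob is at (337,445), and the foot disc is at (559,476) with its stem top at (570,463). In c2 the square tray's outer corners are (30,92), (384,41), (420,424) and (52,476). The narrow tray's corners are (504,48), (676,35), (747,499) and (566,514).

```bash
python3 - <<'E'
from h import *
d=load('top0')
def P(u,v,z,ox,oy): return px2w(d,ox+(u+.5)/4-.5,oy+(v+.5)/4-.5,z)[:2]
A=lambda u,v,z:P(u,v,z,230,140)
def pull(n,a,b):
    a=A(*a,.032);b=A(*b,.032);e=a-b;print(n,((a+b)/2).round(4),np.hypot(*e).round(4),np.degrees(np.arctan2(e[1],e[0])).round(1))
pull('long',(498,36),(597,295));pull('short',(319,69),(348,246))
c=A(150,110,.012);e=A(158,190,.024);v=c-e
print('hinge cup',c,'arm end',e,np.hypot(*v),np.degrees(np.arctan2(v[1],v[0])), 'plate',A(123,196,.004),A(198,187,.004))
print('knob',A(337,445,.028),'foot',A(559,476,.008),A(570,463,.044))
def tray(n,pts,L,W,ox):
    q=np.array([P(u,v,.016,ox,195) for u,v in pts])
    m=np.array([[L,W],[L,-W],[-L,-W],[-L,W]])/2
    c=q.mean(0);H=m.T@(q-c);U,S,V=np.linalg.svd(H);R=V.T@U.T
    print(n,c.round(4),np.degrees(np.arctan2(R[1,0],R[0,0])).round(1),'res mm',((q-c-m@R.T)*1e3).round(1).tolist())
    return c,R
c,R=tray('sq',[(30,92),(384,41),(420,424),(52,476)],.182,.168,110)
for p in[(0,-.043),(-.044,.038),(.044,.038)]:print(p,c+R@p)
c,R=tray('nar',[(504,48),(676,35),(747,499),(566,514)],.218,.082,425-115)
for p in[(-.043,0),(.063,0)]:print(p,c+R@p)
E
```

```text
long [ 0.6261 -0.0924] 0.1338 18.6
short [0.63   0.0084] 0.0877 8.6
hinge cup [0.65946094 0.09733468] arm end [0.616142  0.0917128] 0.043682220272416264 7.394450015934557 plate [0.61837556 0.110555  ] [0.62271433 0.0741366 ]
knob [0.49407586 0.00749454] foot [ 0.48127588 -0.09640269] [ 0.4836913  -0.09682178]
sq [0.4835 0.2832] 8.0 res mm [[-1.8, -0.3], [-1.3, 0.0], [1.0, 0.8], [2.2, -0.6]]
(0, -0.043) [0.48944587 0.2406453 ]
(-0.044, 0.038) [0.4346452  0.31476605]
(0.044, 0.038) [0.52179607 0.32696138]
nar [ 0.4743 -0.2726] 3.7 res mm [[-2.0, 0.0], [-1.5, -0.5], [2.1, 0.2], [1.4, 0.3]]
(-0.043, 0) [ 0.43141782 -0.27539917]
(0.063, 0) [ 0.53719375 -0.26851066]
```

drive_tool([
  [[2.4,-4.3,0],[0,0,5],4],
  [[4.8,-8.7,0],[0,0,10],4],
  [[7.2,-13,-1],[0,0,15],4],
  [[9.6,-17.4,-2],[0,0,20],4],
  [[12,-21.8,-2],[0,0,20],4],
  [[14.4,-26,-3],[0,0,20],4],
  [[16.8,-30.5,-3],[0,0,20],4],
  [[19.2,-34.8,-4],[0,0,20],4],
])

```text
t: 0.9
tcp_pos: [0.4547, 0.2192, 0.1994]
ee_rot: [0.133, 3.138, 0.001]
force: [1.5, 0.6, -0.5]
finger_gap: 0.0396
grip_force: 0.0
```

drive_tool([
  [[2.4,-4.4,0],[0,0,5],4],
  [[4.8,-8.8,-1],[0,0,10],4],
  [[7.2,-13.2,-2],[0,0,15],4],
  [[9.6,-17.6,-3],[0,0,20],4],
  [[12,-22,-4],[0,0,23.5],4],
  [[14.5,-26.5,-5],[0,0,23.5],4],
  [[17.1,-31.2,-6.9],[0,0,23.5],4],
  [[17.1,-31.2,-6.9],[0,0,23.5],4],
])

```text
t: 1.7
tcp_pos: [0.625, -0.0991, 0.1276]
ee_rot: [0.495, -3.1, 0.006]
force: [-0.1, -0.2, -0.5]
finger_gap: 0.0404
grip_force: 0.0
```

```bash
python3 - <<'E'
from h import *
d=grab('wrist','w1'); print(d['vertical_fov'],d['cx'],d['cy'],-d['R'].T@d['t'],d['R'].round(2).tolist())
s=ctrl.state();print(s['tcp_pos'],s['ee_rot'])
# predicted
L=.07*np.array([np.cos(np.radians(18.6)),np.sin(np.radians(18.6))])
for sg in(1,-1):print(w2px(d,[.6261+sg*L[0],-.0924+sg*L[1],.032],True))
print('tcp proj',w2px(d,s['tcp_pos'],True))
E
```

```text
65.70646984690485 319.201956798343 198.06992609030846 [ 0.55563141 -0.12257893  0.27401403] [[-0.31, 0.95, -0.0], [0.91, 0.3, 0.28], [0.27, 0.08, -0.96]]
[ 0.6249723  -0.09827223  0.12749922] [ 0.4952869  -3.09960108  0.00511885]
[328.31264217 278.10763169]
[328.61985689 117.82712916]
tcp proj [323.17406321 253.5970115 ]
```

View pics/w1.png

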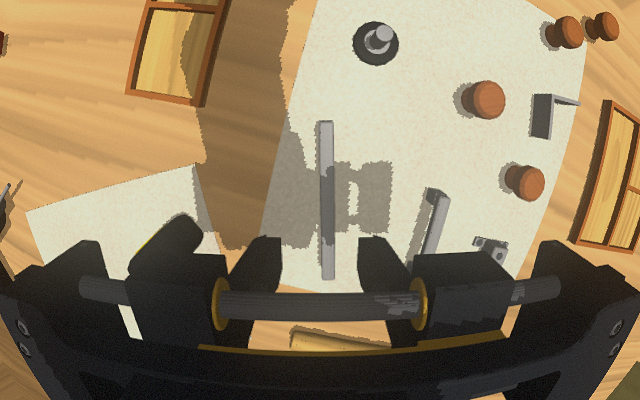

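The wrist view shows the long pull's top running from (326,122) to (328,278), as predicted to within about 4 px. The tape lies well to the left and the short pull to the right.

```bash
python3 - <<'E'
from h import *
d=load('w1')
def seg(a,b,z):
    a=px2w(d,*a,z,True);b=px2w(d,*b,z,True);e=b-a;print(((a+b)/2).round(4),np.hypot(*e[:2]).round(4),np.degrees(np.arctan2(e[1],e[0])).round(1))
seg((326,121),(328,279),.032)
print(px2w(d,486,98,.03,True),px2w(d,375,44,.008,True))
s=ctrl.state();print(s['tcp_pos'],s['qvel'].round(3))
E
```

```text
[ 0.6281 -0.0929  0.032 ] 0.1385 19.3
[0.49482241 0.00606432 0.03      ] [ 0.4854647  -0.09695689  0.008     ]
[ 0.6249723  -0.09827223  0.12749922] [-0.055 -0.043 -0.046  0.075 -0.023 -0.013 -0.052]
```

drive_tool([
  [[0.1,0,-3],[0,0,0.5],4],
  [[0.2,0,-6],[0,0,0.5],4],
  [[0.2,0,-9],[0,0,0.5],4],
  [[0.2,0,-11],[0,0,0.5],4],
  [[0.2,0,-12],[0,0,0.5],4],
  [[0.2,0,-12],[0,0,0.5],4],
  [[0.2,0,-12],[0,0,0.5],1],
  [[0.2,0,-12],[0,0,0.5],0.5],
])

```text
t: 2.55
tcp_pos: [0.6276, -0.0907, 0.0116]
ee_rot: [-0.522, 3.096, -0.0]
force: [0.1, 0.1, 0.4]
finger_gap: 0.0263
grip_force: 0.0
```

drive_tool([
  [[0,0,0],[0,0,0],0.5],
  [[0,0,0],[0,0,0],0.5],
  [[0,0,0],[0,0,0],0.5],
  [[0,0,0],[0,0,0],0.5],
  [[0,0,2],[0,0,0],0.5],
  [[0,0,5],[0,0,0],0.5],
  [[0,0,8],[0,0,0],0.5],
  [[0,0,10],[0,0,0],0.5],
])

```text
t: 3.35
tcp_pos: [0.627, -0.091, 0.1118]
ee_rot: [-0.522, 3.097, 0.0]
force: [0.1, 0.1, -0.6]
finger_gap: 0.0118
grip_force: 29.9
```

drive_tool([
  [[-1.6,4,0],[0,0,-2],0.5],
  [[-3.5,8.5,0],[0,0,-4],0.5],
  [[-5.4,13,0],[0,0,-6],0.5],
  [[-7.3,17.5,0],[0,0,-8],0.5],
  [[-9.2,22,0],[0,0,-10],0.5],
  [[-11.1,26.5,0],[0,0,-11.2],0.5],
  [[-12.8,31,0],[0,0,-11.2],0.5],
  [[-13.8,33.2,0],[0,0,-11.2],0.5],
])

```text
t: 4.15
tcp_pos: [0.4861, 0.2467, 0.1102]
ee_rot: [0.227, -3.133, -0.006]
force: [0.9, -0.6, -0.7]
finger_gap: 0.0116
grip_force: 29.9
```

```bash
python3 - <<'E'
from h import *
d=grab('wrist','w2')
s=ctrl.state();print(s['tcp_pos'],s['ee_rot'],s['qvel'].round(2))
R=Ro.from_euler('z',8,degrees=True).as_matrix()
for p in[(85,-78),(85,-8),(-85,-8),(-85,-78)]:print(p,w2px(d,np.array([.4835,.2832,.016])+R@(p[0]/1e3,p[1]/1e3,0),True).round(1))
E
```

```text
[0.48448317 0.25019893 0.11036432] [ 0.23382092 -3.13146135 -0.01104115] [ 0.06 -0.    0.    0.    0.02  0.01  0.07]
(85, -78) [274.8 290.5]
(85, -8) [350.5 291.1]
(-85, -8) [358.3  97.8]
(-85, -78) [267.3  97.5]
```

View pics/w2.png

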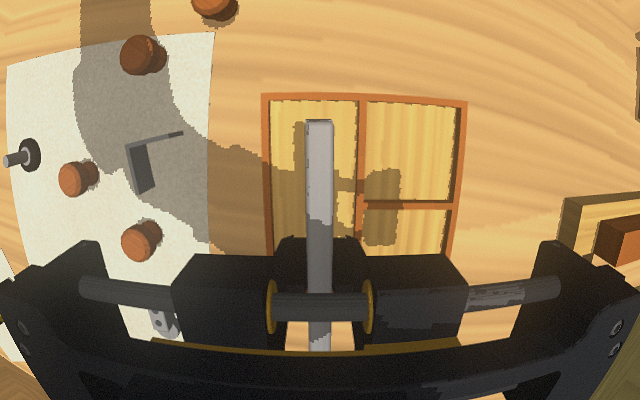

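The picture shows the near corners of the tray's long compartment at about (358,100) and (269,99), which matches my tray estimate within 2 px. I'll settle, then descend part way and check.

drive_tool([
  [[0,0,0],[0,0,0],0.5],
  [[0,0,0],[0,0,0],0.5],
  [[0,0,-1],[0,0,0],0.5],
  [[0,0,-3],[0,0,0],0.5],
  [[0,0,-5],[0,0,0],0.5],
  [[0,0,-6.5],[0,0,0],0.5],
  [[0,0,-7],[0,0,0],0.5],
  [[0,0,-7],[0,0,0],0.5],
])

```text
t: 5.0
tcp_pos: [0.4886, 0.2396, 0.0392]
ee_rot: [0.215, -3.133, 0.002]
force: [-0.4, -0.4, -1.9]
finger_gap: 0.0114
grip_force: 29.9
```

drive_tool([
  [[0,0.1,-0.7],[0,0,0],0.5],
  [[0,0.1,-1.4],[0,0,0],0.5],
  [[0,0.1,-1.8],[0,0,0],0.5],
  [[0,0.1,-2.1],[0,0,0],0.5],
  [[0,0.1,-2.1],[0,0,0],0.5],
  [[0,0.1,-2.1],[0,0,0],0.5],
  [[0,0.1,-2.1],[0,0,0],1.5],
  [[0,0.1,-2.1],[0,0,0],3],
])

```text
t: 5.8
tcp_pos: [0.4889, 0.2421, 0.0195]
ee_rot: [-0.218, 3.133, 0.001]
force: [-0.0, 0.1, 0.6]
finger_gap: 0.0209
grip_force: 0.0
```

drive_tool([
  [[0,0,1],[0,0,0],3],
  [[0,0,4],[0,0,0],3],
  [[0,0,8],[0,0,0],3],
  [[3,-3,10.5],[0,0,0],4],
  [[6.5,-6.4,10.5],[0,0,0],4.5],
  [[10,-9.8,10.5],[0,0,0],4.5],
  [[13.5,-13.2,10.5],[0,0,0],4.5],
  [[15,-14.6,10.5],[0,0,0],4.5],
])

```text
t: 6.6
tcp_pos: [0.6422, 0.0893, 0.1251]
ee_rot: [-0.206, 3.132, -0.006]
force: [-0.9, 0.7, 0.1]
finger_gap: 0.0455
grip_force: 0.0
```

```bash
python3 - <<'E'
from h import *
d=grab('wrist','w3')
s=ctrl.state();print(s['tcp_pos'],s['ee_rot'],s['qvel'].round(2))
print(w2px(d,(.6446+.015*.99,.0954+.002,.012),True),w2px(d,s['tcp_pos'],True))
E
```

```text
[0.64356684 0.08776552 0.1248385 ] [-0.20245688  3.13069589 -0.0071185 ] [-0.05 -0.02 -0.01  0.09 -0.   -0.05 -0.08]
[327.73149221 213.46995615] [318.4294104  254.57466796]
```

View pics/w3.png

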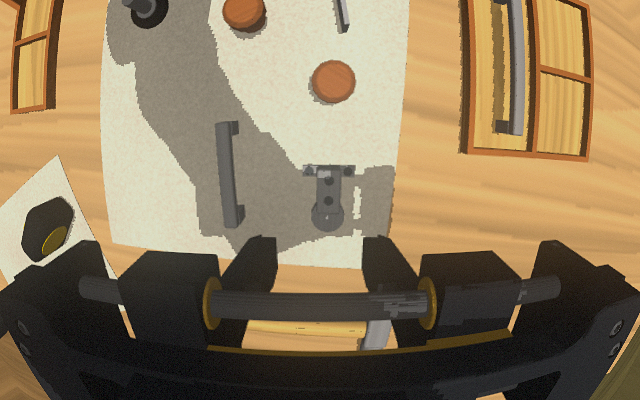

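The hinge cup is at (328,215) and its plate ends are at (304,170) and (354,170), aligned with the fingers. The long pull sits inside the square tray's long compartment.

```bash
python3 - <<'E'
from h import *
d=load('w3')
c=px2w(d,328,214,.012,True);a=px2w(d,304,170,.004,True);b=px2w(d,354,170,.004,True)
print(c,a,b,np.hypot(*(a-b)[:2]));v=(a-b);print('yaw from plate',np.degrees(np.arctan2(v[1],v[0])), 'mid',(a+b)/2)
w=c-(a+b)/2;print(np.hypot(*w[:2]),np.degrees(np.arctan2(w[1],w[0])),'grip',c-w*21/40)
E
```

```text
[0.65991298 0.09770685 0.012     ] [0.62493991 0.07162898 0.004     ] [0.61898314 0.11528474 0.004     ] 0.04406027889711302
yaw from plate -82.23004620147962 mid [0.62196153 0.09345686 0.004     ]
0.03818867760774547 6.389642779230535 grip [0.63998847 0.09547561 0.0078    ]
```

drive_tool([
  [[0,0,-2],[0,0,-0.7],4.5],
  [[0,0,-5],[0,0,-0.7],4.5],
  [[0,0,-8],[0,0,-0.7],4.5],
  [[0,0,-10.5],[0,0,-0.7],4.5],
  [[0,0,-11.5],[0,0,-0.7],4.5],
  [[0,0,-11.5],[0,0,-0.7],4.5],
  [[0,0,-11.5],[0,0,-0.7],2],
  [[0,0,-11.5],[0,0,-0.7],1.2],
])

```text
t: 7.45
tcp_pos: [0.6397, 0.0964, 0.0108]
ee_rot: [-0.198, 3.133, 0.001]
force: [0.6, -0.0, -0.3]
finger_gap: 0.0308
grip_force: 0.0
```

drive_tool([
  [[0,0,0],[0,0,0],1.2],
  [[0,0,0],[0,0,0],1.2],
  [[0,0,0],[0,0,0],1.2],
  [[0,0,0],[0,0,0],1.2],
  [[0,0,2],[0,0,0],1.2],
  [[0,0,5],[0,0,0],1.2],
  [[0,0,8],[0,0,0],1.2],
  [[0,0,10],[0,0,0],1.2],
])

```text
t: 8.25
tcp_pos: [0.6393, 0.0961, 0.1112]
ee_rot: [-0.198, 3.133, 0.001]
force: [0.4, 0.4, -0.8]
finger_gap: 0.0198
grip_force: 30.0
```

drive_tool([
  [[-1.8,3.3,0],[0,0,0.8],1.2],
  [[-4,7.5,0],[0,0,0.8],1.2],
  [[-6.4,12,0],[0,0,0.8],1.2],
  [[-8.8,16.5,0],[0,0,0.8],1.2],
  [[-10.7,20,0],[0,0,0.8],1.2],
  [[-12,22.4,0],[0,0,0.8],1.2],
  [[-12.3,23,0],[0,0,0.8],1.2],
  [[-12.3,23,0],[0,0,0.8],1.2],
])

```text
t: 9.05
tcp_pos: [0.5152, 0.3266, 0.1092]
ee_rot: [0.224, -3.134, 0.0]
force: [-0.1, 0.4, -0.1]
finger_gap: 0.0195
grip_force: 30.0
```

drive_tool([
  [[0,0,0],[0,0,0],1.2],
  [[0,0,-2],[0,0,0],1.2],
  [[0,0,-4.5],[0,0,0],1.2],
  [[0,0,-6],[0,0,0],1.2],
  [[0,0,-7],[0,0,0],1.2],
  [[0,0,-7],[0,0,0],1.2],
  [[0,0,-7],[0,0,0],1.2],
  [[0,0,-7],[0,0,0],1.2],
])

```text
t: 9.85
tcp_pos: [0.5163, 0.3264, 0.0401]
ee_rot: [-0.22, 3.132, 0.002]
force: [0.5, 0.3, -0.7]
finger_gap: 0.0195
grip_force: 30.0
```

drive_tool([
  [[0,0,-0.7],[0,0,0],1.2],
  [[0,0,-1.4],[0,0,0],1.2],
  [[0,0,-1.9],[0,0,0],1.2],
  [[0,0,-2.2],[0,0,0],1.2],
  [[0,0,-2.2],[0,0,0],1.2],
  [[0,0,-2.2],[0,0,0],1.2],
  [[0,0,-2.2],[0,0,0],2.5],
  [[0,0,-2.2],[0,0,0],3.5],
])

```text
t: 10.65
tcp_pos: [0.5158, 0.3261, 0.0173]
ee_rot: [-0.22, 3.134, 0.001]
force: [-0.5, -0.4, -0.5]
finger_gap: 0.0308
grip_force: 0.0
```

drive_tool([
  [[0,0,1],[0,0,0],4],
  [[0,0,4.5],[0,0,0],4],
  [[0,0,8.5],[0,0,0],4],
  [[0,-3,10.5],[0,0,-2],4],
  [[-0.4,-7.5,10.5],[0,0,-4],4],
  [[-0.8,-12,10.5],[0,0,-6],4],
  [[-1.2,-16.5,10.5],[0,0,-8],4],
  [[-1.6,-21,10.5],[0,0,-8],4],
])

```text
t: 11.45
tcp_pos: [0.4997, 0.1144, 0.1232]
ee_rot: [-0.001, 3.14, 0.0]
force: [0.8, -0.7, 0.5]
finger_gap: 0.0401
grip_force: 0.0
```

drive_tool([
  [[-0.4,-4.5,0],[0,0,0],4],
  [[-0.8,-9,0],[0,0,0],4],
  [[-1.2,-13.5,0],[0,0,0],4],
  [[-1.5,-17.5,0],[0,0,0],4],
  [[-1.6,-20,0],[0,0,0],4],
  [[-1.6,-21.3,0],[0,0,0],4],
  [[-1.6,-21.3,0],[0,0,0],4],
  [[-1.6,-21.3,0],[0,0,0],4],
])

```text
t: 12.25
tcp_pos: [0.4843, -0.0954, 0.1225]
ee_rot: [-0.004, 3.14, 0.002]
force: [-0.6, 0.5, -0.3]
finger_gap: 0.0398
grip_force: 0.0
```

```bash
python3 - <<'E'
from h import *
d=grab('wrist','w4')
s=ctrl.state();print(s['tcp_pos'],s['ee_rot'],s['qvel'].round(2))
print(w2px(d,(.4835,-.0967,.044),True),w2px(d,(.4835,-.0967,.01),True))
E
```

```text
[ 0.48426286 -0.0948356   0.12247037] [-5.70981508e-03  3.14057424e+00  2.38570312e-03] [-0.01 -0.    0.    0.    0.    0.    0.  ]
[319.11138357 205.09171964] [319.1002018  193.01727134]
```

View pics/w4.png

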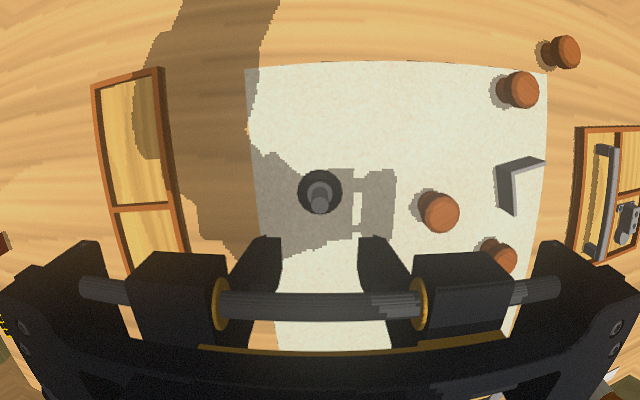

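The foot's stem top is at (319,206) and its disc at (320,192), right where predicted and centred between the fingers.

drive_tool([
  [[0,-0.1,-2],[0,0,0],4],
  [[0,-0.1,-5],[0,0,0],4],
  [[0,-0.1,-8],[0,0,0],4],
  [[0,-0.1,-10],[0,0,0],4],
  [[0,-0.1,-10.7],[0,0,0],4],
  [[0,-0.1,-10.7],[0,0,0],4],
  [[0,-0.1,-10.7],[0,0,0],2],
  [[0,-0.1,-10.7],[0,0,0],0.8],
])

```text
t: 13.1
tcp_pos: [0.4844, -0.0978, 0.0162]
ee_rot: [-0.002, 3.14, 0.0]
force: [0.3, 0.1, 0.3]
finger_gap: 0.0263
grip_force: 0.0
```

drive_tool([
  [[0,0,0],[0,0,0],0.8],
  [[0,0,0],[0,0,0],0.8],
  [[0,0,0],[0,0,0],0.8],
  [[0,0,0],[0,0,0],0.8],
  [[0,0,2],[0,0,0],0.8],
  [[0,0,5],[0,0,0],0.8],
  [[0,0,8],[0,0,0],0.8],
  [[0,0,10],[0,0,0],0.8],
])

```text
t: 13.9
tcp_pos: [0.4838, -0.0984, 0.1169]
ee_rot: [-0.001, 3.14, -0.0]
force: [0.2, 0.3, -1.1]
finger_gap: 0.0131
grip_force: 30.0
```

drive_tool([
  [[-0.3,3,0],[0,0,2],0.8],
  [[-0.8,7,0],[0,0,4],0.8],
  [[-1.4,11.5,0],[0,0,6],0.8],
  [[-2,16,0],[0,0,8],0.8],
  [[-2.6,20.5,0],[0,0,8],0.8],
  [[-3.2,25,0],[0,0,8],0.8],
  [[-3.8,29.5,0],[0,0,8],0.8],
  [[-4.3,34,0],[0,0,8],0.8],
])

```text
t: 14.7
tcp_pos: [0.44, 0.2434, 0.1152]
ee_rot: [0.22, -3.133, 0.001]
force: [-0.2, -0.1, -0.5]
finger_gap: 0.0129
grip_force: 30.0
```

drive_tool([
  [[-0.3,3.5,0],[0,0,0],0.8],
  [[-0.5,6,0],[0,0,0],0.8],
  [[-0.6,7.2,0],[0,0,0],0.8],
  [[-0.6,7.2,0],[0,0,0],0.8],
  [[-0.6,7.2,-2],[0,0,0],0.8],
  [[-0.6,7.2,-5],[0,0,0],0.8],
  [[-0.6,7.2,-7],[0,0,0],0.8],
  [[-0.6,7.2,-7],[0,0,0],0.8],
])

```text
t: 15.5
tcp_pos: [0.4339, 0.31, 0.043]
ee_rot: [0.216, -3.13, 0.009]
force: [-0.6, -1.1, -0.9]
finger_gap: 0.0129
grip_force: 30.0
```

drive_tool([
  [[0,0,0],[0,0,0],0.8],
  [[0,0,-0.7],[0,0,0],0.8],
  [[0,0,-1.4],[0,0,0],0.8],
  [[0,0,-1.9],[0,0,0],0.8],
  [[0,0,-2.2],[0,0,0],0.8],
  [[0,0,-2.2],[0,0,0],0.8],
  [[0,0,-2.2],[0,0,0],0.8],
  [[0,0,-2.2],[0,0,0],0.8],
])

```text
t: 16.3
tcp_pos: [0.4348, 0.3141, 0.0233]
ee_rot: [-0.221, 3.134, 0.0]
force: [-0.3, 0.6, -1.3]
finger_gap: 0.0131
grip_force: 30.0
```

drive_tool([
  [[0,0,0],[0,0,0],2],
  [[0,0,0],[0,0,0],3],
  [[0,0,0],[0,0,0],3.5],
  [[0,0,2],[0,0,0],3.5],
  [[0,0,6],[0,0,0],3.5],
  [[0,0,10],[0,0,0],3.5],
  [[2,-3.1,10],[0,0,0.5],4],
  [[4.5,-7,10],[0,0,0.5],4],
])

```text
t: 17.1
tcp_pos: [0.48, 0.2464, 0.125]
ee_rot: [-0.243, 3.129, 0.006]
force: [1.4, -1.4, -0.3]
finger_gap: 0.0398
grip_force: 0.0
```

drive_tool([
  [[2.5,-4,0],[0,0,0],4],
  [[5,-8,0],[0,0,0],4],
  [[7.5,-12,0],[0,0,0],4],
  [[10,-16,0],[0,0,0],4],
  [[12.5,-20,0],[0,0,0],4],
  [[14.5,-23,0],[0,0,0],4],
  [[15,-23.6,0],[0,0,0],4],
  [[15,-23.6,0],[0,0,0],4],
])

```text
t: 17.9
tcp_pos: [0.63, 0.0062, 0.1229]
ee_rot: [-0.229, 3.133, -0.0]
force: [-0.1, 0.1, -0.4]
finger_gap: 0.0402
grip_force: 0.0
```

```bash
python3 - <<'E'
from h import *
d=grab('wrist','w5')
s=ctrl.state();print(s['tcp_pos'],s['ee_rot'],s['qvel'].round(2))
a=np.radians(8.6)
for g in(1,-1):print(w2px(d,(.630+g*.045*np.cos(a),.0085+g*.045*np.sin(a),.032),True))
E
```

```text
[0.6291517  0.00867997 0.1229865 ] [ 2.33899662e-01 -3.13225335e+00 -1.84707203e-03] [-0.03 -0.01 -0.03  0.02 -0.   -0.   -0.  ]
[323.71513105 252.47519097]
[323.86835928 146.02706524]
```

View pics/w5.png

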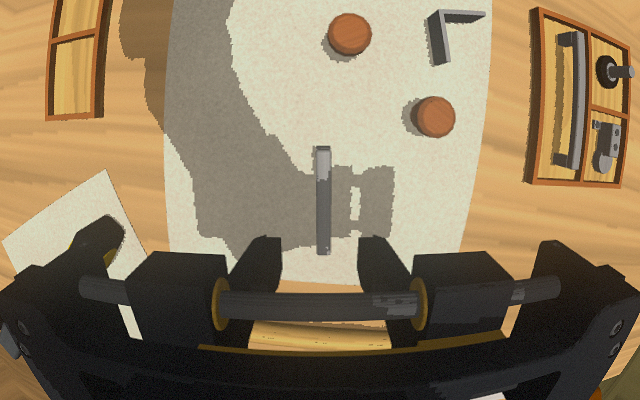

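The short pull's top runs from (323,149) to (324,254), matching the prediction, and the tray view shows all three cupboard parts seated. I'll descend and grip.

drive_tool([
  [[0,0,-2],[0,0,0],4],
  [[0,0,-5],[0,0,0],4],
  [[0,0,-8],[0,0,0],4],
  [[0,0,-10.5],[0,0,0],4],
  [[0,0,-11.2],[0,0,0],4],
  [[0,0,-11.2],[0,0,0],4],
  [[0,0,-11.2],[0,0,0],2],
  [[0,0,-11.2],[0,0,0],0.5],
])

```text
t: 18.75
tcp_pos: [0.6307, 0.0086, 0.0127]
ee_rot: [-0.235, 3.13, 0.001]
force: [0.4, -0.1, -0.2]
finger_gap: 0.0259
grip_force: 0.0
```

drive_tool([
  [[0,0,0],[0,0,0],0.5],
  [[0,0,0],[0,0,0],0.5],
  [[0,0,0],[0,0,0],0.5],
  [[0,0,0],[0,0,0],0.5],
  [[0,0,2],[0,0,0],0.5],
  [[0,0,5],[0,0,0],0.5],
  [[0,0,8],[0,0,0],0.5],
  [[0,0,10],[0,0,0],0.5],
])

```text
t: 19.55
tcp_pos: [0.6301, 0.008, 0.1129]
ee_rot: [-0.234, 3.132, 0.0]
force: [1.3, 0.4, -0.2]
finger_gap: 0.0116
grip_force: 30.0
```

drive_tool([
  [[-2.4,-3.4,0],[0,0,-2],0.5],
  [[-5.2,-7.4,0],[0,0,-4],0.5],
  [[-8,-11.4,0],[0,0,-4.9],0.5],
  [[-10.8,-15.4,0],[0,0,-4.9],0.5],
  [[-13.6,-19.4,0],[0,0,-4.9],0.5],
  [[-16.4,-23.4,0],[0,0,-4.9],0.5],
  [[-18.8,-26.8,0],[0,0,-4.9],0.5],
  [[-19.9,-28.3,0],[0,0,-4.9],0.5],
])

```text
t: 20.35
tcp_pos: [0.4264, -0.2794, 0.1107]
ee_rot: [0.09, -3.136, 0.003]
force: [0.4, 0.1, -1.3]
finger_gap: 0.0114
grip_force: 30.0
```

drive_tool([
  [[0,0,0],[0,0,0],0.5],
  [[0,0,0],[0,0,0],0.5],
  [[0,0,0],[0,0,0],0.5],
  [[0,0,-1],[0,0,0],0.5],
  [[0,0,-2],[0,0,0],0.5],
  [[0,0,-3],[0,0,0],0.5],
  [[0,0,-3],[0,0,0],0.5],
  [[0,0,-3],[0,0,0],0.5],
])

```text
t: 21.15
tcp_pos: [0.4305, -0.2747, 0.0806]
ee_rot: [0.101, -3.139, -0.001]
force: [0.0, 0.2, -0.6]
finger_gap: 0.0119
grip_force: 30.0
```

```bash
python3 - <<'E'
from h import *
d=grab('wrist','w6')
s=ctrl.state();print(s['tcp_pos'],s['ee_rot'],s['qvel'].round(2))
R=Ro.from_euler('z',3.7,degrees=True).as_matrix()
im=d['img'].copy()
for p in[(17,35),(17,-35),(-103,-35),(-103,35)]:
    q=w2px(d,np.array([.4743,-.2726,.016])+R@(p[0]/1e3,p[1]/1e3,0),True);print(p,q.round(1));cv2.drawMarker(im,tuple(int(round(x)) for x in q),(0,255,0),0,9,1)
cv2.imwrite('pics/w6m.png',im)
E
```

```text
[ 0.43068682 -0.27487448  0.080966  ] [ 1.00385248e-01 -3.13964180e+00 -3.76361105e-04] [ 0.01 -0.01 -0.   -0.   -0.    0.    0.  ]
(17, 35) [363.5 283.8]
(17, -35) [276.2 283.7]
(-103, -35) [268.9 130.1]
(-103, 35) [371.4 130.2]
```

View pics/w6m.png

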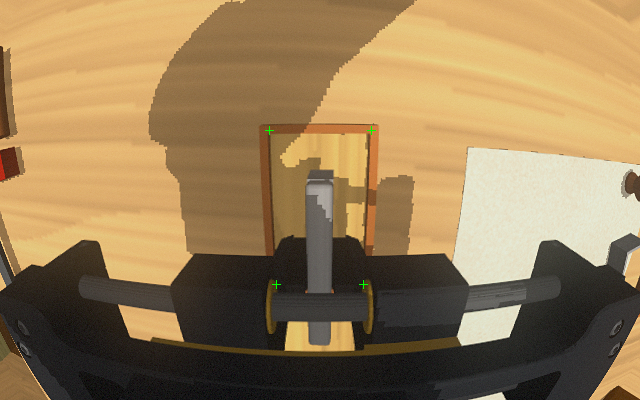

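The marked tray corners agree with the picture within 3 px, and the pull sits centred over the long compartment. I'll lower and release.

drive_tool([
  [[0.1,0,-2],[0,0,0],0.5],
  [[0.1,0,-4],[0,0,0],0.5],
  [[0.1,0,-5],[0,0,0],0.5],
  [[0.1,0,-5.7],[0,0,0],0.5],
  [[0.1,0,-6.1],[0,0,0],0.5],
  [[0.1,0,-6.1],[0,0,0],0.5],
  [[0.1,0,-6.1],[0,0,0],0.5],
  [[0.1,0,-6.1],[0,0,0],0.5],
])

```text
t: 22.0
tcp_pos: [0.432, -0.2752, 0.0207]
ee_rot: [-0.1, 3.139, -0.0]
force: [0.5, 0.2, -1.2]
finger_gap: 0.0113
grip_force: 30.0
```

drive_tool([
  [[0,0,0],[0,0,0],1.5],
  [[0,0,0],[0,0,0],3],
  [[0,0,0],[0,0,0],3],
  [[0,0,2],[0,0,0],3],
  [[0,0,6],[0,0,0],3],
  [[0,0,10],[0,0,0],4],
  [[0.6,3,10.5],[0,0,0],5],
  [[1.2,7,10.5],[0,0,0],6],
])

```text
t: 22.8
tcp_pos: [0.4445, -0.2073, 0.1267]
ee_rot: [-0.089, 3.136, -0.004]
force: [0.2, 1.1, -0.6]
finger_gap: 0.0521
grip_force: 0.0
```

drive_tool([
  [[1,4.5,0],[0,0,0],6],
  [[2,9,0],[0,0,0],6],
  [[3,13.5,0],[0,0,0],6],
  [[4,17.5,0],[0,0,0],6],
  [[4.8,20,0],[0,0,0],6],
  [[5.1,21.1,0],[0,0,0],6],
  [[5.1,21.1,0],[0,0,0],6],
  [[5.1,21.1,0],[0,0,0],6],
])

```text
t: 23.6
tcp_pos: [0.494, 0.0039, 0.125]
ee_rot: [0.097, -3.139, 0.003]
force: [0.5, -1.3, -0.2]
finger_gap: 0.06
grip_force: 0.0
```

```bash
python3 - <<'E'
from h import *
d=grab('wrist','w7')
s=ctrl.state();print(s['tcp_pos'],s['ee_rot'],s['qvel'].round(2))
print(w2px(d,(.4945,.0068,.038),True),w2px(d,(.4945,.0068,.028),True))
E
```

```text
[0.49387882 0.0034725  0.12495697] [ 9.52905281e-02 -3.13866971e+00  2.81311849e-03] [ 0.01 -0.   -0.   -0.   -0.   -0.   -0.  ]
[324.74411634 204.00886271] [324.56675666 200.32941908]
```

View pics/w7.png

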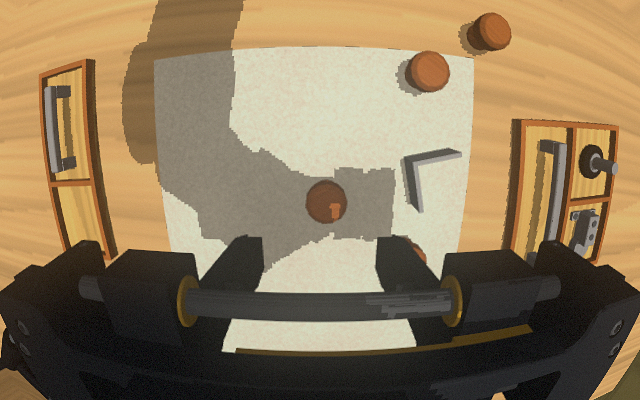

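The knob is centred at about (326,202), roughly 4 mm left (+y) of the TCP. The brace and the other knobs are clear of the fingers.

drive_tool([
  [[0.1,0.4,-2],[0,0,0],6],
  [[0.1,0.4,-5],[0,0,0],6],
  [[0.1,0.4,-8],[0,0,0],6],
  [[0.1,0.4,-10.5],[0,0,0],6],
  [[0.1,0.4,-11.5],[0,0,0],6],
  [[0.1,0.4,-11.5],[0,0,0],6],
  [[0.1,0.4,-11.5],[0,0,0],4],
  [[0.1,0.4,-11.5],[0,0,0],2.5],
])

```text
t: 24.45
tcp_pos: [0.4963, 0.0096, 0.0113]
ee_rot: [-0.098, 3.138, 0.0]
force: [0.6, -0.1, 0.8]
finger_gap: 0.0459
grip_force: 0.0
```

drive_tool([
  [[0,0,0],[0,0,0],2.5],
  [[0,0,0],[0,0,0],2.5],
  [[0,0,0],[0,0,0],2.5],
  [[0,0,0],[0,0,0],2.5],
  [[0,0,2],[0,0,0],2.5],
  [[0,0,5],[0,0,0],2.5],
  [[0,0,8],[0,0,0],2.5],
  [[0,0,10],[0,0,0],2.5],
])

```text
t: 25.25
tcp_pos: [0.4959, 0.0099, 0.112]
ee_rot: [-0.1, 3.139, 0.0]
force: [-0.1, 0.3, -0.9]
finger_gap: 0.0324
grip_force: 30.0
```

drive_tool([
  [[0.4,-3,0],[0,0,0],2.5],
  [[1,-7,0],[0,0,0],2.5],
  [[1.7,-11.5,0],[0,0,0],2.5],
  [[2.4,-16,0],[0,0,0],2.5],
  [[3.1,-20.5,0],[0,0,0],2.5],
  [[3.8,-24.5,0],[0,0,0],2.5],
  [[4.1,-27,0],[0,0,0],2.5],
  [[4.2,-27.8,0],[0,0,0],2.5],
])

```text
t: 26.05
tcp_pos: [0.5366, -0.2724, 0.1098]
ee_rot: [0.091, -3.14, 0.003]
force: [-0.0, -0.4, -0.8]
finger_gap: 0.0328
grip_force: 30.0
```

drive_tool([
  [[0,0,0],[0,0,0],2.5],
  [[0,0,0],[0,0,0],2.5],
  [[0,0,-2],[0,0,0],2.5],
  [[0,0,-4],[0,0,0],2.5],
  [[0,0,-6],[0,0,0],2.5],
  [[0,0,-7],[0,0,0],2.5],
  [[0,0,-7],[0,0,0],2.5],
  [[0,0,-7],[0,0,0],2.5],
])

```text
t: 26.85
tcp_pos: [0.5382, -0.267, 0.0407]
ee_rot: [-0.102, 3.139, 0.001]
force: [-0.6, 0.2, -0.4]
finger_gap: 0.0328
grip_force: 30.0
```

drive_tool([
  [[0,-0.1,-0.7],[0,0,0],2.5],
  [[0,-0.1,-1.4],[0,0,0],2.5],
  [[0,-0.1,-1.9],[0,0,0],2.5],
  [[0,-0.1,-2.2],[0,0,0],2.5],
  [[0,-0.1,-2.2],[0,0,0],2.5],
  [[0,-0.1,-2.2],[0,0,0],2.5],
  [[0,-0.1,-2.2],[0,0,0],2.5],
  [[0,-0.1,-2.2],[0,0,0],2.5],
])

```text
t: 27.65
tcp_pos: [0.5378, -0.2691, 0.0184]
ee_rot: [-0.1, 3.14, -0.0]
force: [-0.6, 1.2, -0.2]
finger_gap: 0.0325
grip_force: 30.0
```

drive_tool([
  [[0,0,0],[0,0,0],3.5],
  [[0,0,0],[0,0,0],5],
  [[0,0,0],[0,0,0],5],
  [[0,0,2],[0,0,0],5],
  [[0,0,6],[0,0,0],5],
  [[0,0,10],[0,0,0],5],
  [[0,2,14],[0,0,0],5],
  [[0,6,17],[0,0,0],5],
])

```text
t: 28.45
tcp_pos: [0.5379, -0.2124, 0.1903]
ee_rot: [-0.089, 3.138, -0.005]
force: [1.0, 0.7, -1.0]
finger_gap: 0.0501
grip_force: 0.0
```

drive_tool([
  [[0,4,0],[0,0,0],5],
  [[0,8,0],[0,0,0],5],
  [[0,12,0],[0,0,0],5],
  [[0,16,0],[0,0,0],5],
  [[0,18,0],[0,0,0],5],
  [[0,18,0],[0,0,0],5],
  [[0,18,0],[0,0,0],5],
  [[0,18,0],[0,0,0],5],
])

```text
t: 29.25
tcp_pos: [0.5375, -0.0312, 0.188]
ee_rot: [0.096, -3.14, 0.002]
force: [-0.2, 0.4, -0.2]
finger_gap: 0.0499
grip_force: 0.0
```

```bash
python3 - <<'E'
from h import *
grab('wrist','w8');d=grab('scene','s8')
cv2.imwrite('pics/s8c.png',cv2.resize(d['img'][140:290,140:520],None,fx=2.1,fy=2.1,interpolation=cv2.INTER_CUBIC))
E
```

```text
(no output)
```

View pics/s8c.png

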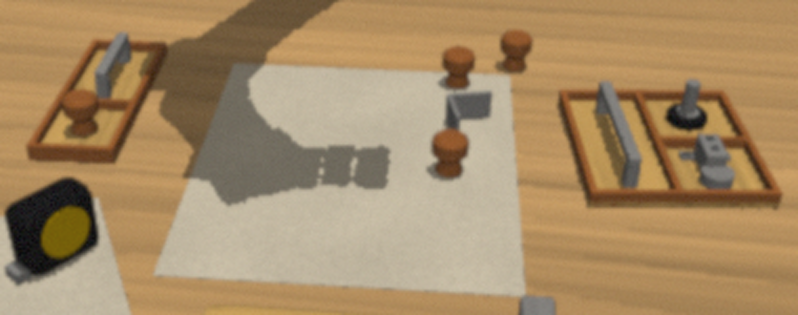

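View pics/w8.png

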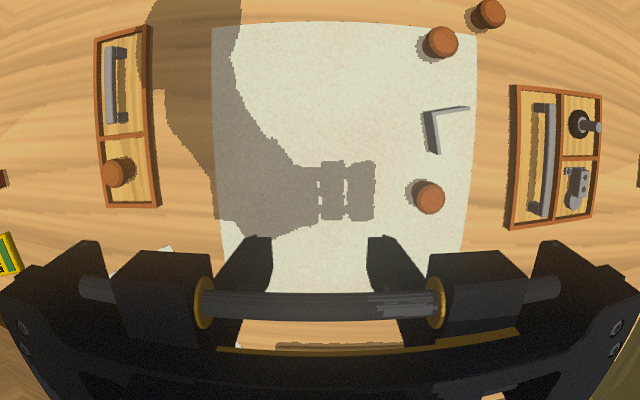

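All five parts stand upright in their compartments: the long pull at (545,160), foot (580,124), hinge (577,188), short pull (115,85) and knob (120,172). The bystanders have not moved.

```bash
python3 -c "
from bench import ctrl
print(ctrl.sign_off())"
```

```text
the job is handed in; nothing more can be done
None
```

Both kits are made up and the job is handed in at about 29 s of robot time: all five parts stand upright in their compartments, and the brace, tape measure, hammer and look-alike knobs were not touched.

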